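# Load a sample cassette through the analyser's spring flap

## Robot

A 6-joint arm with a two-finger parallel gripper is mounted at the origin on the work surface. World frame = base frame: x ahead of the robot, y to its left, z up, the work surface at z = 0. Lengths are in m, angles in rad, forces in N, time in s.
With the tool pointing down it reaches from about 0.425 to 0.95 m from the base axis. Payload 3.5 kg.
Tool frame: the origin (TCP) lies between the finger pads; the fingertips stand 25 mm ahead of it and the grasp point (between the pads) lies 6 mm ahead of it; z points along the fingers, y is the line along which they close (so a half turn about z gives the same grasp; the last joint's range is limited). The gripper opens to 85 mm and grips with 20 to 120 N. Pads are 22 mm wide; open, the fingers measure 114 mm over their backs; the gripper's body (76 mm by 85 mm) begins 54 mm behind the grasp point. The pads swing forward as they close: fully open they stand 13 mm farther back than shut.
Start: joints at [-0.15, 0.286, 1.577, -0, 1.279, -0.15], TCP at [0.675, 0, 0.256] pointing down, gripper open.
Joint ranges: [-2.77, 2.77], [-0.9, 2.22], [0.21, 2.48], [-1.53, 4.67], [0.24, 2.81], [-2.84, 2.84]. Speed limits (rad/s): [2.79, 2.79, 3.14, 3.14, 3.14, 3.14].

## Interface

Orientations are given as a rotation vector (axis times angle).
In Python, from station import * gives the robot as it stands.
- The arm moves only by the tool jog_arm, never from a script. Its argument "rows" is a list of rows, each an object with "dp": the shift along the tool's x, y, z scaled (see below), a list of three; "turn": the turn, a rotation vector about the tool's x, y, z scaled (see below), a list of three; "fingers": the opening, from -1 (shut) to 1 (fully open). A call has 1 to 5 rows; each row shifts and turns the commanded pose from where the row before left it, along the tool's axes as they then stand; what a row does not reach is not made up. The controller multiplies each number of a shift by 60 mm and each number of a turn by 0.12 rad. A row lasts 1/8 s, in which the tool goes at most 62.5 mm and 10.7 degrees, less where a joint would pass 70% of its speed; a pose out of reach is approached as far as the arm can. A call with a number of a shift or a turn outside -1 to 1 is refused whole. A call with a gripper value outside its range is refused whole. The fingers move at their own pace and stop on an object; "newtons" is the grip in N (left out, the last holds). Time passes only in rows, so rows that do not move let the fingers close. It gives the time, the measured TCP pose, the force, the opening and the grip force at its end, in the units of the state.
- get_state(): the state, without advancing time (a new reading comes with each control period).
- snapshot(name): name is "scene" or "side" or "wrist"; returns (picture, depth): 420x560x3 uint8, blue, green, red; 420x560 float32, m along the optical axis (not along the pixel's ray), 0 where there is no reading.
- calibration(name): a dict with "fovy" (degrees; the focal length in pixels is half the picture's height over the tangent of half this angle, whatever the lens; pixels are square), "cx", "cy" (the principal point, pixels), "world_from_camera" (4x4, takes a point from camera to world coordinates). Camera axes: x right, y up, looking along -z (the intrinsics and any distortion apply to the point x, -y, -z); pixel columns grow to the right and rows downward; lengths in m; the calibration is good to about 2 mm. A picture is of the moment at which its call begins: read the wrist's pose just before it. calibration takes no time and is no camera call; for the wrist camera it gives the pose at the moment of the call.
- finish_job(): hands the job in; it is judged then, once.
The state is a dict: "t": time; "joint_positions": joint angles; "qd": joint speeds; "joint_efforts": joint torques, N m; "tool_pos": TCP position; "ee_rot": TCP orientation; "wrist_force": force on the tool from outside, world axes, zero at the start; "ft_torque": the same for the moment, N m; "grip_width": opening from 0.0 (shut) to 1.0 (fully open); "grasp_force": force on a finger pad.
Only numpy, scipy, OpenCV 4.12 (cv2) and the standard library are available. Lean on these libraries where they do the work, as an engineer would, in place of code of your own. Each camera call takes 0.05 s, during which the arm holds its last target. There are 200 camera calls.

## Task

Lift the sample cassette, the one with the upright grip fin and four tube stoppers, straight up out of its pocket in the grey transport block, keeping it upright. Set it in the open lane of the sample loader, slide it through the spring flap door until it is fully home against the far end of the chamber, then let go so that the flap is shut behind it. Leave the other cassette, with the two round screw caps, in its pocket.

Things in the scene. Friction and masses are not known exactly. Their poses are not given: they have to be found in the camera images.
- cassette: Sample cassette: white plastic, 44 mm wide (x), 120 mm long (y), ends half-round (radius 22 mm, alike: either may lead), 45 mm tall, about 0.35 kg. Origin: centre of underside. Mid-top a grip fin (see fin); on each side of it, in line along y, two tube stoppers standing 8 mm above the top. Starts in either pocket. Keep the fin held while sliding: pushed high up when loose it tips over.
- fin (a point): Grip point in the middle of the cassette's fin, 84 mm above its underside. Fin: 12 mm thick (cassette x), 40 mm long (y), from 45 to 108 mm above the underside; the only thing to grip in the pocket.
- reagent: The other cassette: same white body (44 x 120 x 45 mm, round ends), no fin, two round screw caps 32 mm across standing 9 mm above its top. Origin: centre of its underside, long axis y. It sits in the other pocket and stays there.
- block: Grey transport block fixed to the bench, 136 (x) x 150 (y) x 53 mm tall. Origin: centre of its underside. Two rectangular pockets 48 (x) x 124 mm (y), 45 mm deep (floor 8 mm above the bench), centred 31 mm either side of the middle in x, long side along y. A cassette in a pocket lies along y, its top flush with the block's top.
- loader: Sample loader, fixed to the bench. Origin: bench level under the middle of the doorway; +y is the way in, z up. Floor 8 mm above the bench. y -136 to -8 mm: open lane between rails 56 mm apart, tops 26 mm above the bench. y -6 to 192 mm: chamber 56 mm wide, ending at a stop face at 192 mm. Beyond it a white analyser box 150 mm wide, to y = 312 mm, 108 mm tall with its screen and keys 111 mm.
- cover (a point): Centre of the chamber's clear cover at its top face, 62 mm above the bench and 96 mm beyond the doorway. The cover runs from the doorway to the stop, 4 mm thick, 5 mm above a cassette's top. A slot 32 mm wide along its middle, open at the door end, lets the fin stand up through it, to 54 mm above the cover; the cassette itself can enter only by the door.
- flap (a joint): Angle of the spring flap door, rad: 0 shut, 1.5 wide open into the chamber. Dark steel leaf 50 mm wide, 3 mm thick, 3 to 41 mm above the lane floor, on an upright hinge at the loader's x = -27, y = 6 mm; the fin passes over it. A light spring (0.02 N m shut, 0.06 open) shuts it. The cassette's nose pushes it open; it shuts once the tail is about 55 mm past the doorway.
- lane (a point): Point on the floor of the open lane, 68 mm before the doorway, on its centre line, axes as the loader's: a cassette with its origin here lies along the lane, wholly in it, its nose 8 mm short of the doorway (about 12 mm short of the leaf).
- home (a point): Point on the chamber floor, on its centre line, 132 mm beyond the doorway, axes as the loader's: where the origin of a cassette lies when it is fully home, its nose on the stop face.
There are look-alikes about, which are no part of the job. What is shaped like the cassette but orange is not meant.

How it is judged:
On the way, in this order (a step that is already met when the one before it is completed fails the run):
1. the sample cassette is lifted clear of its pocket (z of cassette in the frame of block above 0.056 m), for 0.1 s.
2. the cassette, standing in the lane, has pushed the flap open (x of cassette in the frame of loader between -0.014 and 0.014 m and z of cassette in the frame of loader between 0 and 0.02 m and y of cassette in the frame of loader between -0.06 and 0.09 m and value of joint flap above 0.6 rad), for 0.1 s.
At the end, for the whole second after the job is handed in: The sample cassette stands flat and at rest on the chamber floor within 10 mm of fully home, the flap is shut behind it (under 0.1 rad), and the other cassette is still seated in its pocket (x of cassette in the frame of loader between -0.014 and 0.014 m and z of cassette in the frame of loader between 0 and 0.012 m and y of cassette in the frame of loader above 0.122 m and angle between cassette's own z axis and vertical below 0.06 rad and value of joint flap below 0.1 rad and linear speed of cassette below 0.02 m/s and horizontal distance between reagent and block below 0.045 m and z of reagent in the frame of block below 0.015 m); the robot touches nothing.
It fails at once if the sample cassette is tipped more than about 35 degrees (angle between cassette's own z axis and vertical above 0.6 rad).
It fails at once if the other cassette is taken out of its pocket (z of reagent in the frame of block above 0.035 m).
It also fails if it takes over 48 s, if anything falls off the work surface, if the arm or the gripper's body presses on something with over 40 N, if the wrist force passes 120 N, or if a joint passes its speed limit or range.

## Working session

There is one attempt and no reset: what is moved stays moved. The work goes in short steps, Python scripts to look and compute and a tool call to move; the robot and the scene stay as the last step left them, time stands still between calls to the robot, and variables do not carry over. Pictures are saved under pics/ and viewed, at most 10 in all, crops included, and the job is handed in when it is done.

Besides the shell and the picture viewer there is one more tool, called after "Call:" as name([rows], argument=value, ...), one row to a line, values as JSON. jog_arm: Moves the arm, as the interface text tells. Its arguments: {"type":"object","properties":{"rows":{"type":"array"},"newtons":{"type":"number"}},"required":["rows"]}

```bash
mkdir -p pics; cat > h.py <<'E'
from station import *
import numpy as np, cv2
def cloud(name):
    c=calibration(name); p,d=snapshot(name)
    f=210/np.tan(np.radians(c["fovy"])/2)
    v,u=np.mgrid[0:420,0:560]
    P=np.stack([(u-c["cx"])/f*d,-(v-c["cy"])/f*d,-d],-1)
    T=np.array(c["world_from_camera"]); W=P@T[:3,:3].T+T[:3,3]
    W[d==0]=np.nan
    return p,W
E
python3 - <<'E'
from h import *
ims=[]
for n in ["scene","side"]:
    c=calibration(n); print(n,{k:v for k,v in c.items() if k!="world_from_camera"}, np.round(np.array(c["world_from_camera"]),3).tolist())
    p,W=cloud(n); np.savez("%s.npz"%n,p=p,W=W); cv2.imwrite("pics/%s0.png"%n,p)
print(get_state())
E
```

```text
scene {'fovy': 44.53433859043843, 'cx': 284.16619094788865, 'cy': 213.82633807957473} [[0.253, -0.666, 0.702, 1.27], [0.967, 0.187, -0.172, -0.321], [-0.016, 0.722, 0.691, 0.809], [0.0, 0.0, 0.0, 1.0]]
side {'fovy': 48.91058798530426, 'cx': 277.63673039881223, 'cy': 207.94045436085403} [[0.992, 0.089, -0.086, 0.437], [-0.124, 0.687, -0.716, -1.033], [-0.004, 0.722, 0.692, 0.931], [0.0, 0.0, 0.0, 1.0]]
{'t': 0.1, 'joint_positions': array([-1.49978572e-01,  2.87087080e-01,  1.57801637e+00,  7.06615177e-06,
        1.27861294e+00, -1.50015818e-01]), 'qd': array([-0.00028826, -0.00089788, -0.00213712,  0.00056682, -0.00035501,
       -0.00182001]), 'joint_efforts': array([ 1.14915063e-03, -4.07295120e+01, -2.93698221e+01, -1.06323112e-04,
        3.42678482e-03, -4.41654265e-06]), 'tool_pos': array([6.74462522e-01, 1.26811928e-04, 2.55086484e-01]), 'ee_rot': array([-2.22019049e+00, -2.22026865e+00,  1.97026483e-03]), 'wrist_force': array([-0.89387443, -0.5707883 ,  0.01166441]), 'ft_torque': array([0.02657054, 0.03709145, 0.0157219 ]), 'grasp_force': 0.0, 'grip_width': 0.9991780184893787}
```

View pics/scene0.png

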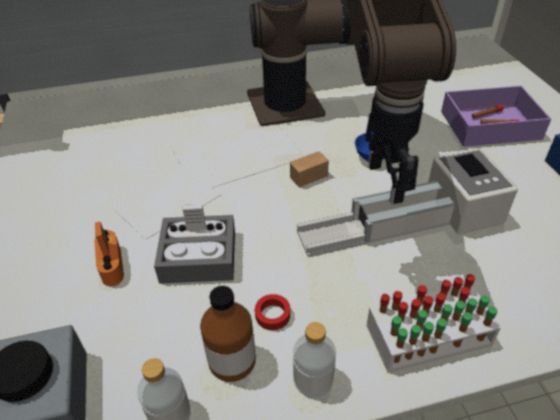

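View pics/side0.png

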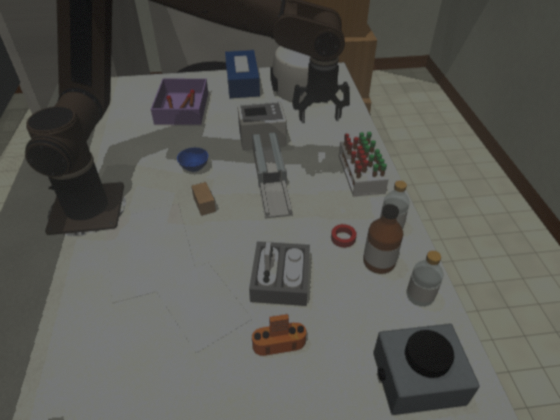

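The white finned cassette is in the block's pocket nearer the robot: fin at scene (194,215), side (268,255). The reagent, with two caps, is in the other pocket: scene (195,250). The orange finned one, scene (108,255), is the decoy. The loader lane starts at scene (330,235), with the analyser at (475,185). Next I'll measure these and enlarge a crop to confirm.

```bash
python3 - <<'E'
import numpy as np, cv2
A=[]
for n,pts in [("scene",dict(fin=(194,212),fintop=(192,207),block=(197,273),orange=(100,235),lane=(335,238),scr=(470,165),capL=(178,250),capR=(209,249))),("side",dict(fin=(268,247),block=(282,272),lane=(276,200),scr=(258,112),capT=(294,254),capB=(291,282)))]:
    z=np.load(n+".npz"); W=z["W"]
    for k,(u,v) in pts.items(): print(n,k,np.round(np.nanmedian(W[v-1:v+2,u-1:u+2].reshape(-1,3),0),3))
    A.append(W.reshape(-1,3)); 
z=np.load("scene.npz"); W=z["W"];
def rect(m,name):
    P=W[m][:,:2].astype(np.float32); print(name,len(P),cv2.minAreaRect(P*1000))
v,u=np.mgrid[0:420,0:560]
b=(u>145)&(u<245)&(v>190)&(v<290)
rect(b&(abs(W[...,2]-.053)<.005),"block top")
rect(b&(W[...,2]>.075)&(W[...,2]<.13),"fin")
a=(u>425)&(u<520)&(v>140)&(v<240)
rect(a&(W[...,2]>.104)&(W[...,2]<.116),"analyser")
l=(u>295)&(u<368)&(v>205)&(v<260)
rect(l&(W[...,2]>.020)&(W[...,2]<.032),"rails")
rect((u>345)&(u<470)&(v>170)&(v<250)&(W[...,2]>.056)&(W[...,2]<.068),"cover/walls")
p=z["p"]
cv2.imwrite("pics/crop1.png",np.hstack([cv2.resize(p[190:290,80:250],None,fx=2.3,fy=2.3,interpolation=2),cv2.resize(p[170:270,290:450],None,fx=2.3,fy=2.3,interpolation=2)]))
E
```

```text
scene fin [ 0.503 -0.318  0.105]
scene fintop [ 0.5   -0.32   0.118]
scene block [ 0.593 -0.335  0.026]
scene orange [ 0.519 -0.501  0.106]
scene lane [ 0.575 -0.04   0.025]
scene scr [0.521 0.279 0.111]
scene capL [ 0.557 -0.363  0.064]
scene capR [ 0.571 -0.304  0.063]
side fin [ 0.5   -0.319  0.117]
side block [ 0.529 -0.346  0.054]
side lane [ 0.552 -0.044  0.008]
side scr [0.532 0.271 0.112]
side capT [ 0.565 -0.303  0.063]
side capB [ 0.546 -0.38   0.055]
block top 2847 ((526.7993774414062, -326.04302978515625), (150.96498107910156, 141.27224731445312), 77.82364654541016)
fin 383 ((497.4750061035156, -319.6808166503906), (40.39295959472656, 16.39017105102539), 79.10285949707031)
analyser 2363 ((541.3532104492188, 279.000732421875), (150.2408905029297, 120.40885925292969), 1.5406215190887451)
rails 703 ((548.935546875, -27.067245483398438), (83.24735260009766, 160.0792236328125), 1.3072513341903687)
cover/walls 1743 ((555.7191772460938, 124.01026153564453), (146.31192016601562, 211.57440185546875), 6.587339878082275)
```

View pics/crop1.png

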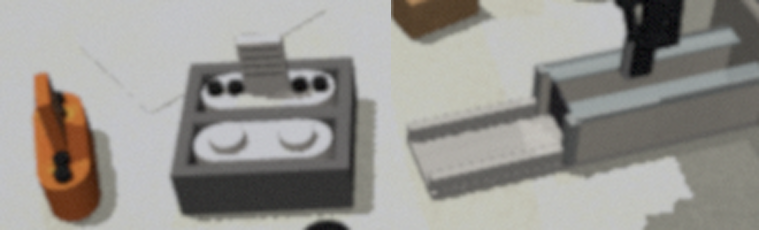

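```bash
python3 - <<'E'
from h import *
c=calibration("wrist"); print(np.round(np.array(c["world_from_camera"]),3).tolist(),c["fovy"])
p,W=cloud("wrist"); cv2.imwrite("pics/w0.png",p)
print(np.round(W[::140,::140],3).tolist())
E
```

```text
[[1.0, -0.0, 0.002, 0.675], [-0.001, 0.95, 0.312, 0.081], [-0.002, -0.312, 0.95, 0.372], [0.0, 0.0, 0.0, 1.0]] 61.62575831745515
[[[0.411, 0.162, 0.0], [0.564, 0.149, 0.061], [0.672, 0.162, -0.001], [0.783, 0.149, 0.057]], [[0.378, 0.033, -0.001], [0.537, 0.036, 0.029], [0.672, 0.033, -0.001], [0.787, 0.043, 0.083]], [[0.335, -0.134, -0.002], [0.504, -0.134, -0.001], [0.672, -0.133, -0.001], [0.839, -0.133, -0.001]]]
```

Call:
jog_arm([
  {"dp": [-0.76, -0.42, 0], "turn": [0, 0, 0], "fingers": 1},
  {"dp": [-0.76, -0.42, 0], "turn": [0, 0, 0], "fingers": 1},
  {"dp": [-0.76, -0.42, 0], "turn": [0, 0, 0], "fingers": 1},
  {"dp": [-0.76, -0.42, 0], "turn": [0, 0, 0], "fingers": 1},
  {"dp": [-0.76, -0.42, 0], "turn": [0, 0, 0], "fingers": 1},
])

```text
t: 0.78
tool_pos: [0.5478, -0.2292, 0.256]
ee_rot: [-2.221, -2.221, 0.0]
wrist_force: [-0.3, 0.1, -0.2]
grip_width: 0.999
grasp_force: 0.0
```

Call:
jog_arm([
  {"dp": [-0.76, -0.42, 0], "turn": [0, 0, 0], "fingers": 1},
  {"dp": [-0.76, -0.42, 0], "turn": [0, 0, 0], "fingers": 1},
  {"dp": [0, 0, 0], "turn": [0, 0, 0.9], "fingers": 1},
  {"dp": [0, 0, 0], "turn": [0, 0, 0.8], "fingers": 1},
  {"dp": [0, 0, 0], "turn": [0, 0, 0], "fingers": 1},
])

```text
t: 1.4
tool_pos: [0.4983, -0.3192, 0.2559]
ee_rot: [-2.435, -1.984, 0.0]
wrist_force: [0.3, -1.1, -0.4]
grip_width: 1.003
grasp_force: 0.0
```

```bash
python3 - <<'E'
from h import *
p,W=cloud("wrist"); cv2.imwrite("pics/w1.png",p); np.savez("w1.npz",p=p,W=W)
z=W[...,2]
def rect(m,name):
    m=cv2.morphologyEx(m.astype(np.uint8),cv2.MORPH_OPEN,np.ones((3,3)))>0
    P=W[m][:,:2].astype(np.float32); print(name,len(P),cv2.minAreaRect(P*1000), np.argwhere(m).mean(0))
near=np.hypot(W[...,0]-.498,W[...,1]+.319)<.05
rect(near&(z>.085)&(z<.13),"fin"); rect(near&(z>.112)&(z<.13),"fintop")
r=(np.hypot(W[...,0]-.527,W[...,1]+.326)<.12)
rect(r&(abs(z-.053)<.004),"block")
E
```

```text
fin 906 ((497.3536376953125, -319.1142578125), (39.5628547668457, 12.862970352172852), 78.6539535522461) [197.97240618 280.5607064 ]
fintop 779 ((497.1772766113281, -319.07757568359375), (39.514007568359375, 11.703743934631348), 77.88358306884766) [201.37740693 280.38767651]
block 17057 ((527.0595092773438, -326.19476318359375), (150.6012725830078, 136.51556396484375), 77.84278869628906) [174.82124641 313.94307323]
```

View pics/w1.png

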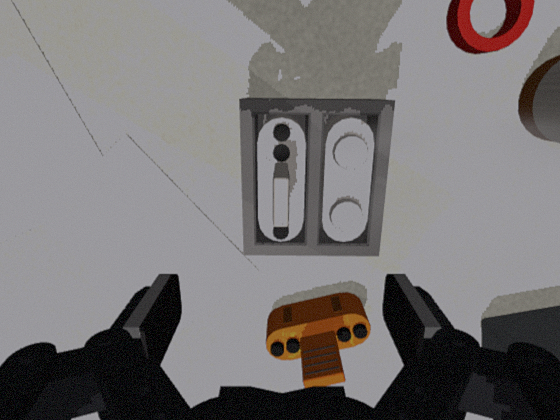

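The fin is at (0.4972, -0.3191), top about 0.116 high, yaw -12°, 12 x 40 mm in size. That matches the description, and in the picture it sits at pixel (281,200). Descend and grip.

Call:
jog_arm([
  {"dp": [0, -0.02, 0.9], "turn": [0, 0, 0.06], "fingers": 1},
  {"dp": [0, 0, 0.9], "turn": [0, 0, 0], "fingers": 1},
  {"dp": [0, 0, 0.83], "turn": [0, 0, 0], "fingers": 1},
  {"dp": [0, 0, 0], "turn": [0, 0, 0], "fingers": 1},
])

```text
t: 1.95
tool_pos: [0.4948, -0.3161, 0.0936]
ee_rot: [-2.433, -1.97, 0.003]
wrist_force: [0.0, 0.3, -0.5]
grip_width: 1.003
grasp_force: 0.0
```

Call:
jog_arm([
  {"dp": [0, 0, 0], "turn": [0, 0, 0], "fingers": -1},
  {"dp": [0, 0, 0], "turn": [0, 0, 0], "fingers": -1},
  {"dp": [0, 0, 0], "turn": [0, 0, 0], "fingers": -1},
  {"dp": [0, 0, 0], "turn": [0, 0, 0], "fingers": -1},
  {"dp": [0, 0, 0], "turn": [0, 0, 0], "fingers": -1},
], newtons=60)

```text
t: 2.58
tool_pos: [0.4977, -0.3193, 0.0998]
ee_rot: [2.442, 1.974, -0.0]
wrist_force: [-1.7, 0.8, 5.4]
grip_width: 0.131
grasp_force: 59.2
```

Call:
jog_arm([
  {"dp": [0, 0, -0.2], "turn": [0, 0, 0], "fingers": -1},
  {"dp": [0, 0, -0.4], "turn": [0, 0, 0], "fingers": -1},
  {"dp": [0, 0, -0.4], "turn": [0, 0, 0], "fingers": -1},
  {"dp": [0, 0, -0.4], "turn": [0, 0, 0], "fingers": -1},
  {"dp": [0, 0, -0.4], "turn": [0, 0, 0], "fingers": -1},
])

```text
t: 3.2
tool_pos: [0.4968, -0.3183, 0.2062]
ee_rot: [-2.441, -1.973, 0.0]
wrist_force: [-0.2, 0.1, -3.9]
grip_width: 0.132
grasp_force: 59.1
```

Call:
jog_arm([
  {"dp": [0, 0, -0.2], "turn": [0, 0, 0], "fingers": -1},
  {"dp": [0, 0, 0], "turn": [0, 0, 0], "fingers": -1},
  {"dp": [0, 0, 0], "turn": [0, 0, 0], "fingers": -1},
])

```text
t: 3.58
tool_pos: [0.4968, -0.3183, 0.2169]
ee_rot: [-2.441, -1.973, 0.001]
wrist_force: [-0.2, -0.6, -4.8]
grip_width: 0.134
grasp_force: 59.2
```

```bash
python3 - <<'E'
from h import *
s=get_state(); print(s["tool_pos"],s["ee_rot"],s["grip_width"],s["wrist_force"])
p,W=cloud("wrist"); cv2.imwrite("pics/w2.png",p)
p,S=cloud("scene"); np.savez("s2.npz",p=p,W=S); 
q,T=cloud("side"); np.savez("d2.npz",p=q,W=T); 
cv2.imwrite("pics/sd2.png",np.hstack([cv2.resize(p[170:290,140:440],None,fx=1.5,fy=1.5),cv2.resize(q[190:310,210:330],(180,180))]))
cv2.imwrite("pics/sd2.png",np.vstack([cv2.resize(p[150:290,140:480],None,fx=2,fy=2,interpolation=2),cv2.resize(q[110:250,200:370],None,fx=2,fy=2,interpolation=2).copy() if 0 else np.zeros((1,680,3),np.uint8)]))
# loader from scene+side clouds
for n,M in (("scene",S),("side",T)):
    def rect(m,name):
        P=M[m][:,:2].astype(np.float32); 
        if len(P)>5: print(n,name,len(P),cv2.minAreaRect(P*1000))
    x,y,z=M[...,0],M[...,1],M[...,2]
    rect((abs(z-.1095)<.004)&(y>.19)&(y<.37)&(x>.44)&(x<.64),"analyser")
    for yy in np.arange(-.11,.2,.03):
        m=(abs(y-yy)<.015)&(x>.49)&(x<.61); hi=(.018,.03) if yy<.02 else (.055,.068)
        m1=m&(z>hi[0])&(z<hi[1])
        xs=np.sort(x[m1]); 
        if len(xs)>8: print(n,round(yy,3),len(xs),np.round(np.percentile(xs,[2,98]),4), np.round(xs[1:][np.diff(xs)>.008],3),np.round(xs[:-1][np.diff(xs)>.008],3))
E
```

```text
[ 0.49676637 -0.3183366   0.21689907] [-2.44105130e+00 -1.97317180e+00  6.23458737e-04] 0.13368204840468917 [-0.15673861 -0.62837331 -4.80579934]
scene analyser 2123 ((541.702392578125, 279.48681640625), (148.29571533203125, 117.22199249267578), 1.0860576629638672)
scene -0.11 69 [0.5128 0.587 ] [0.578] [0.522]
scene -0.08 164 [0.5107 0.5876] [0.575] [0.522]
scene -0.05 160 [0.5118 0.5878] [0.574] [0.522]
scene -0.02 160 [0.5107 0.5863] [0.574] [0.523]
scene 0.01 157 [0.5095 0.5889] [0.574] [0.521]
scene 0.04 282 [0.5068 0.5882] [0.56] [0.531]
scene 0.07 277 [0.5061 0.5859] [0.56] [0.531]
scene 0.1 275 [0.5045 0.5856] [0.558] [0.531]
scene 0.13 267 [0.5048 0.5849] [0.559] [0.53]
scene 0.16 269 [0.5038 0.5839] [0.556] [0.529]
scene 0.19 258 [0.503 0.583] [0.556] [0.53]
side analyser 56 ((479.3140563964844, 279.91351318359375), (20.21139907836914, 75.54051971435547), 20.457801818847656)
side -0.11 16 [0.5791 0.5877] [] []
side -0.08 9 [0.5117 0.5219] [] []
side 0.01 11 [0.5821 0.5905] [] []
side 0.04 11 [0.5845 0.5909] [] []
```

View pics/sd2.png

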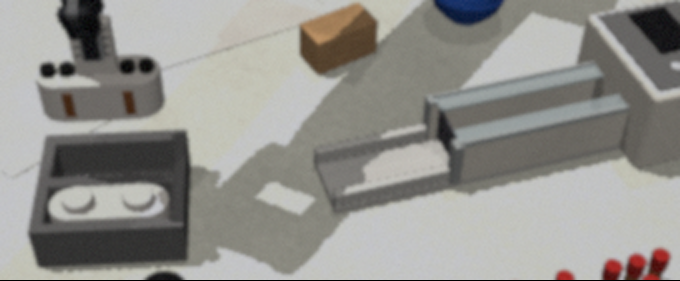

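The cassette is held level, clear of the block, and the reagent is still seated. The loader origin is about (0.548, 0.027), yaw about +1.55°. Turn, then move above the lane.

Call:
jog_arm([
  {"dp": [0, 0, 0], "turn": [0, 0, -0.7], "fingers": -1},
  {"dp": [0, 0, 0], "turn": [0, 0, -0.7], "fingers": -1},
  {"dp": [0, 0, 0], "turn": [0, 0, -0.6], "fingers": -1},
  {"dp": [0, 0, 0], "turn": [0, 0, 0], "fingers": -1},
])

```text
t: 4.22
tool_pos: [0.4972, -0.3187, 0.2178]
ee_rot: [-2.189, -2.251, 0.0]
wrist_force: [0.2, 0.5, -3.9]
grip_width: 0.134
grasp_force: 59.1
```

Call:
jog_arm([
  {"dp": [0.6, 0.13, 0], "turn": [0, 0, 0], "fingers": -1},
  {"dp": [0.8, 0.18, 0], "turn": [0, 0, 0], "fingers": -1},
  {"dp": [0.8, 0.18, 0], "turn": [0, 0, 0], "fingers": -1},
  {"dp": [0.8, 0.18, 0], "turn": [0, 0, 0], "fingers": -1},
  {"dp": [0.8, 0.18, 0], "turn": [0, 0, 0], "fingers": -1},
])

```text
t: 4.85
tool_pos: [0.5419, -0.088, 0.2184]
ee_rot: [2.191, 2.251, 0.0]
wrist_force: [0.3, -0.7, -2.8]
grip_width: 0.132
grasp_force: 59.2
```

Call:
jog_arm([
  {"dp": [0.5, 0.11, 0], "turn": [0, 0, 0], "fingers": -1},
  {"dp": [0.25, 0.05, 0], "turn": [0, 0, 0], "fingers": -1},
  {"dp": [0, 0, 0], "turn": [0, 0, 0], "fingers": -1},
  {"dp": [0, 0, 0], "turn": [0, 0, 0], "fingers": -1},
])

```text
t: 5.35
tool_pos: [0.5501, -0.0454, 0.2184]
ee_rot: [2.19, 2.252, -0.001]
wrist_force: [0.6, -0.6, -4.1]
grip_width: 0.132
grasp_force: 59.1
```

```bash
python3 - <<'E'
from h import *
s=get_state(); print(s["t"],s["tool_pos"],s["ee_rot"],s["grip_width"],s["wrist_force"])
p,W=cloud("wrist"); cv2.imwrite("pics/w3.png",p); np.savez("w3.npz",p=p,W=W)
E
```

```text
5.35 [ 0.55005841 -0.04536626  0.21842025] [ 2.19033267e+00  2.25172493e+00 -1.06963473e-03] 0.13196321547698642 [ 0.56722614 -0.58364946 -4.10357131]
```

View pics/w3.png

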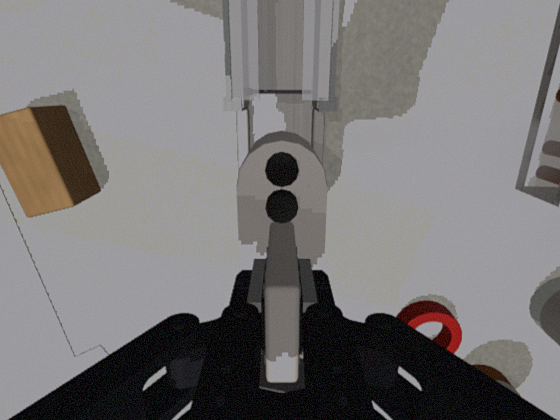

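The view shows the cassette's nose at (282,135), in line with the lane and with the chamber slot at (283,50). I'll check the lateral offset numerically in the same picture.

```bash
python3 - <<'E'
import numpy as np, cv2
W=np.load("w3.npz")["W"]; x,y,z=W[...,0],W[...,1],W[...,2]
for a,b in ((.05,.08),(.08,.11),(.11,.14)):
    m=(y>a)&(y<b)&(z>.054)&(z<.07)&(x>.48)&(x<.62); xs=np.sort(x[m]); i=np.argmax(np.diff(xs))
    print("cover",a,np.round([xs[5],xs[i],xs[i+1],xs[-5]],4),"mid",round((xs[5]+xs[-5])/2,4),round((xs[i]+xs[i+1])/2,4))
m=(z>.054)&(z<.07)&(x>.48)&(x<.62)&(y>0); print("door y", np.round(np.percentile(y[m],[.2,1]),4))
for a in (-.02,0,):
    m=(y>a)&(y<a+.02)&(z>.018)&(z<.03)&(x>.5)&(x<.6); xs=x[m]; print("rails",a,len(xs),np.round([xs.min(),xs.max()],4) if len(xs) else "")
for a in np.arange(-.02,.015,.01):
    m=(y>a)&(y<a+.01)&(abs(z-.173+.0)<.012)&(x>.5)&(x<.6); xs=x[m]
    if len(xs): print("cass",round(a,3),len(xs),np.round([xs.min(),xs.max(),(xs.min()+xs.max())/2],4),np.median(z[m]))
m=(abs(z-.172)<.012)&(x>.5)&(x<.6); print("nose y",np.nanmax(y[m]))
E
```

```text
cover 0.05 [0.5058 0.5302 0.5616 0.5859] mid 0.5458 0.5459
cover 0.08 [0.5054 0.5294 0.5613 0.5854] mid 0.5454 0.5454Traceback (most recent call last):
  File "<stdin>", line 4, in <module>
    return _wrapfunc(a, 'argmax', axis=axis, out=out, **kwds)
    return bound(*args, **kwds)
ValueError: attempt to get argmax of an empty sequence
```

```bash
python3 - <<'E'
import numpy as np, cv2
W=np.load("w3.npz")["W"]; x,y,z=W[...,0],W[...,1],W[...,2]
m=(z>.054)&(z<.07)&(x>.48)&(x<.62)&(y>0); print("door y", np.round(np.percentile(y[m],[.2,1,99.8]),4))
for a in np.arange(.02,.1,.01):
    k=m&(y>a)&(y<a+.01); 
    if k.sum(): print("cover",round(a,3),np.round([x[k].min(),x[k].max(),(x[k].min()+x[k].max())/2],4))
for a in (-.02,-.01,0,):
    k=(y>a)&(y<a+.01)&(z>.016)&(z<.03)&(x>.5)&(x<.6); xs=x[k]; print("rails",a,len(xs),np.round([xs.min(),xs.max()],4) if len(xs) else "")
c=(abs(z-.17)<.012)&(x>.5)&(x<.6)
print("cass y,z",np.nanmax(y[c]),np.median(z[c]))
for a in np.arange(-.03,.02,.01):
    k=c&(y>a)&(y<a+.01)
    if k.sum(): print("cass",round(a,3),k.sum(),np.round([x[k].min(),x[k].max(),(x[k].min()+x[k].max())/2],4))
E
```

```text
door y [0.0204 0.0223 0.0955]
cover 0.02 [0.504  0.5898 0.5469]
cover 0.03 [0.5039 0.5891 0.5465]
cover 0.04 [0.5062 0.5864 0.5463]
cover 0.05 [0.5059 0.5861 0.546 ]
cover 0.06 [0.5062 0.5859 0.5461]
cover 0.07 [0.5055 0.5858 0.5457]
cover 0.08 [0.5052 0.5855 0.5454]
cover 0.09 [0.5053 0.5849 0.5451]
rails -0.02 222 [0.5095 0.5851]
rails -0.01 272 [0.5097 0.5856]
rails 0 282 [0.5091 0.5847]
cass y,z 0.013941275915543137 0.17121779466453277
cass -0.03 1535 [0.5272 0.5713 0.5493]
cass -0.02 1867 [0.5269 0.5711 0.549 ]
cass -0.01 1720 [0.5269 0.5706 0.5487]
cass 0.0 1692 [0.529  0.5685 0.5488]
cass 0.01 433 [0.5369 0.5606 0.5487]
```

The cassette is about 1.2 mm to +x of the lane centre, so I'll correct that and lower it to just above the floor.

Call:
jog_arm([
  {"dp": [0, -0.02, 0.5], "turn": [0, 0, 0], "fingers": -1},
  {"dp": [0, 0, 0.6], "turn": [0, 0, 0], "fingers": -1},
  {"dp": [0, 0, 0.5], "turn": [0, 0, 0], "fingers": -1},
  {"dp": [0, 0, 0.25], "turn": [0, 0, 0], "fingers": -1},
  {"dp": [0, 0, 0], "turn": [0, 0, 0], "fingers": -1},
])

```text
t: 6.02
tool_pos: [0.5483, -0.0449, 0.1066]
ee_rot: [-2.189, -2.251, 0.002]
wrist_force: [-0.3, 0.3, -4.2]
grip_width: 0.135
grasp_force: 59.1
```

Call:
jog_arm([
  {"dp": [0, 0, 0.05], "turn": [0, 0, 0], "fingers": -1},
  {"dp": [0, 0, 0.03], "turn": [0, 0, 0], "fingers": -1},
  {"dp": [0, 0, 0], "turn": [0, 0, 0], "fingers": -1},
  {"dp": [0, 0, 0], "turn": [0, 0, 0], "fingers": -1},
])

```text
t: 6.52
tool_pos: [0.5492, -0.0443, 0.1031]
ee_rot: [2.189, 2.253, 0.001]
wrist_force: [-0.0, 0.2, -4.8]
grip_width: 0.134
grasp_force: 59.2
```

Call:
jog_arm([
  {"dp": [0, 0, 0.03], "turn": [0, 0, 0], "fingers": -1},
  {"dp": [0, 0, 0.015], "turn": [0, 0, 0], "fingers": -1},
  {"dp": [0, 0, 0], "turn": [0, 0, 0], "fingers": -1},
])

```text
t: 6.9
tool_pos: [0.5489, -0.0443, 0.0999]
ee_rot: [-2.189, -2.253, 0.0]
wrist_force: [0.8, 0.1, -3.2]
grip_width: 0.136
grasp_force: 59.4
```

Call:
jog_arm([
  {"dp": [0.2, 0, 0], "turn": [0, 0, 0], "fingers": -1},
  {"dp": [0.2, 0, 0], "turn": [0, 0, 0], "fingers": -1},
  {"dp": [0.2, 0, 0], "turn": [0, 0, 0], "fingers": -1},
  {"dp": [0, 0, 0], "turn": [0, 0, 0], "fingers": -1},
])

```text
t: 7.4
tool_pos: [0.5487, -0.0073, 0.1004]
ee_rot: [2.187, 2.253, 0.003]
wrist_force: [2.3, -1.6, -4.6]
grip_width: 0.135
grasp_force: 59.0
```

Call:
jog_arm([
  {"dp": [0.3, -0.01, 0], "turn": [0, 0, 0], "fingers": -1},
  {"dp": [0.3, 0, 0], "turn": [0, 0, 0], "fingers": -1},
  {"dp": [0.3, 0, 0], "turn": [0, 0, 0], "fingers": -1},
  {"dp": [0.3, 0, 0], "turn": [0, 0, 0], "fingers": -1},
  {"dp": [0, 0, 0], "turn": [0, 0, 0], "fingers": -1},
])

```text
t: 8.02
tool_pos: [0.5456, 0.0658, 0.1003]
ee_rot: [-2.188, -2.254, -0.004]
wrist_force: [3.2, 2.7, -3.7]
grip_width: 0.132
grasp_force: 59.2
```

```bash
python3 - <<'E'
from h import *
p,d=snapshot("scene"); q,d=snapshot("side")
cv2.imwrite("pics/s4.png",np.hstack([cv2.resize(p[140:260,290:490],None,fx=2,fy=2,interpolation=2),cv2.resize(q[90:210,200:350],None,fx=2,fy=2,interpolation=2)]))
E
```

```text
(no output)
```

View pics/s4.png

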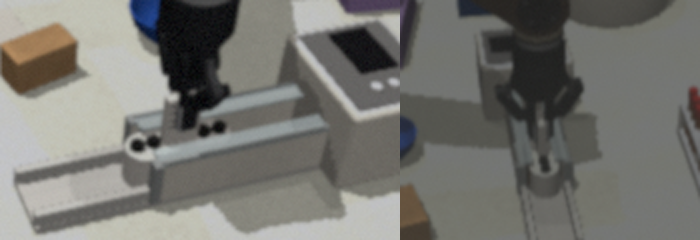

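The cassette is going in: its tail is at left-crop (140,150) in the doorway, still upright, and the fin is in the slot at (178,118). Continue to the stop, with about 93 mm left.

Call:
jog_arm([
  {"dp": [0.3, 0, 0], "turn": [0, 0, 0], "fingers": -1},
  {"dp": [0.3, 0, 0], "turn": [0, 0, 0], "fingers": -1},
  {"dp": [0.3, 0, 0], "turn": [0, 0, 0], "fingers": -1},
  {"dp": [0.3, 0, 0], "turn": [0, 0, 0], "fingers": -1},
  {"dp": [0.15, 0, 0], "turn": [0, 0, 0], "fingers": -1},
])

```text
t: 8.75
tool_pos: [0.5417, 0.146, 0.0999]
ee_rot: [-2.186, -2.253, 0.004]
wrist_force: [0.8, -2.1, -1.5]
grip_width: 0.133
grasp_force: 59.4
```

Call:
jog_arm([
  {"dp": [0.06, 0, 0], "turn": [0, 0, 0], "fingers": -1},
  {"dp": [0.04, 0, 0], "turn": [0, 0, 0], "fingers": -1},
  {"dp": [0, 0, 0], "turn": [0, 0, 0], "fingers": -1},
])

```text
t: 9.12
tool_pos: [0.5422, 0.1507, 0.0998]
ee_rot: [-2.189, -2.251, 0.001]
wrist_force: [-1.0, -0.2, -0.6]
grip_width: 0.13
grasp_force: 59.7
```

Call:
jog_arm([
  {"dp": [0.05, 0, 0], "turn": [0, 0, 0], "fingers": -1},
  {"dp": [0.05, 0, 0], "turn": [0, 0, 0], "fingers": -1},
  {"dp": [0.03, 0, 0], "turn": [0, 0, 0], "fingers": -1},
  {"dp": [0, 0, 0], "turn": [0, 0, 0], "fingers": -1},
])

```text
t: 9.62
tool_pos: [0.5424, 0.1586, 0.0998]
ee_rot: [-2.189, -2.253, -0.0]
wrist_force: [0.1, -0.8, -2.7]
grip_width: 0.135
grasp_force: 59.5
```

Call:
jog_arm([
  {"dp": [0.03, 0, 0], "turn": [0, 0, 0], "fingers": -1},
  {"dp": [0.03, 0, 0], "turn": [0, 0, 0], "fingers": -1},
  {"dp": [0, 0, 0], "turn": [0, 0, 0], "fingers": -1},
])

```text
t: 10.0
tool_pos: [0.5423, 0.1618, 0.0999]
ee_rot: [2.189, 2.253, -0.001]
wrist_force: [-0.7, -1.2, -2.3]
grip_width: 0.134
grasp_force: 59.4
```

Call:
jog_arm([
  {"dp": [0.03, 0, 0], "turn": [0, 0, 0], "fingers": -1},
  {"dp": [0.02, 0, 0], "turn": [0, 0, 0], "fingers": -1},
  {"dp": [0, 0, 0], "turn": [0, 0, 0], "fingers": -1},
])

```text
t: 10.38
tool_pos: [0.5425, 0.1624, 0.1004]
ee_rot: [2.184, 2.253, -0.008]
wrist_force: [-0.5, -10.1, 0.6]
grip_width: 0.136
grasp_force: 59.7
```

There is a 10 N push back, so the nose is on the stop. Ease off, settle, release, then rise.

Call:
jog_arm([
  {"dp": [-0.03, 0, 0.01], "turn": [0, 0, 0], "fingers": -1},
  {"dp": [0, 0, 0], "turn": [0, 0, 0], "fingers": -1},
  {"dp": [0, 0, 0], "turn": [0, 0, 0], "fingers": -0.5},
  {"dp": [0, 0, 0], "turn": [0, 0, 0], "fingers": -0.2},
  {"dp": [0, 0, 0], "turn": [0, 0, 0], "fingers": -0.2},
])

```text
t: 11.0
tool_pos: [0.5425, 0.1636, 0.0997]
ee_rot: [2.189, 2.253, 0.001]
wrist_force: [-0.2, -0.7, -0.4]
grip_width: 0.403
grasp_force: 0.0
```

Call:
jog_arm([
  {"dp": [0, 0, 0], "turn": [0, 0, 0], "fingers": 0},
  {"dp": [0, 0, -0.4], "turn": [0, 0, 0], "fingers": 0},
  {"dp": [0, 0, -0.9], "turn": [0, 0, 0], "fingers": 0},
  {"dp": [0, 0, -0.9], "turn": [0, 0, 0], "fingers": 0},
  {"dp": [0, 0, 0], "turn": [0, 0, 0], "fingers": 0},
])

```text
t: 11.62
tool_pos: [0.5454, 0.1637, 0.2379]
ee_rot: [2.184, 2.248, 0.015]
wrist_force: [-0.2, 0.2, -0.3]
grip_width: 0.499
grasp_force: 0.0
```

Call:
jog_arm([
  {"dp": [-0.9, 0, -0.3], "turn": [0, 0, 0], "fingers": 0},
  {"dp": [-0.9, 0, 0], "turn": [0, 0, 0], "fingers": 0},
  {"dp": [-0.9, 0, 0], "turn": [0, 0, 0], "fingers": 0},
  {"dp": [0, 0, 0], "turn": [0, 0, 0], "fingers": 0},
])

```text
t: 12.12
tool_pos: [0.5466, -0.0016, 0.2481]
ee_rot: [-2.194, -2.247, 0.002]
wrist_force: [-0.3, 0.3, 0.3]
grip_width: 0.497
grasp_force: 0.0
```

```bash
python3 - <<'E'
from h import *
s=get_state(); print(s["t"],s["tool_pos"],s["wrist_force"],s["grip_width"])
p,W=cloud("wrist"); q,S=cloud("scene")
cv2.imwrite("pics/s5.png",np.hstack([cv2.resize(p,(400,300)),cv2.resize(q[150:270,290:450],(400,300),interpolation=2)]))
for M in (W,S):
    x,y,z=M[...,0],M[...,1],M[...,2]
    m=(z>.075)&(z<.122)&(abs(x-.545)<.015)&(y>.1)&(y<.2)
    if m.sum()>5: print(m.sum(),cv2.minAreaRect((M[m][:,:2]*1000).astype(np.float32)),np.percentile(z[m],98))
E
```

```text
12.125 [ 0.54656946 -0.00162022  0.24809888] [-0.30481774  0.3189506   0.32959755] 0.49749649744040714
42 ((542.82958984375, 140.98345947265625), (10.82777214050293, 0.9393165111541748), 3.569204330444336) 0.08182817484504633
345 ((542.1043701171875, 160.21722412109375), (15.957145690917969, 41.07685852050781), 0.9799208641052246) 0.1188783601310254
```

View pics/s5.png

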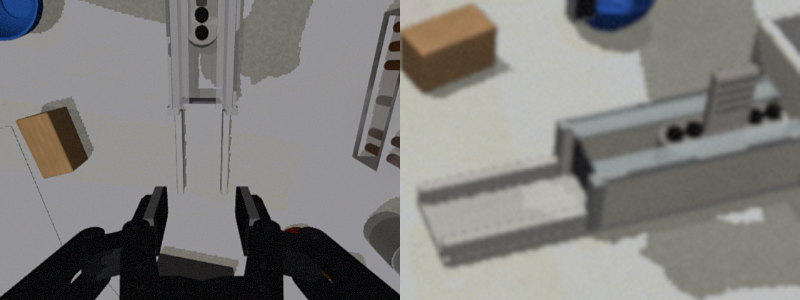

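The cassette is upright at the stop, with its fin centred at y ≈ 0.160 against 0.159 expected. The dark leaf is shut across the doorway, at left-panel (202,100), and the gripper is clear.

```bash
python3 -c "
from station import *
print(finish_job())"
```

```text
the job is handed in; nothing more can be done
None
```

The sample cassette is fully home against the chamber's stop with the flap shut behind it, the other cassette was left untouched in its pocket, and the job is handed in; no verdict was returned.

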